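# Put the mixed-up bitters bottles back in front of their reserves

## Task

The three open bitters bottles with steel dasher tops have each been put back in the wrong steel tray: change them round, setting one down on the rubber bar mat meanwhile, so that each ends standing upright in the front cell (the one nearer the robot) of the tray whose rear cell holds the black-capped reserve bottle of the same shape. Keep the bottles upright and set them down gently rather than dropping them; leave the three reserve bottles standing where they are.

Things in the scene. Friction and masses are not known exactly. Their poses are not given: they have to be found in the camera images.
- slim_mid (a point): Working tall slim round bottle, body 46 mm across up to 94 mm, sloping shoulder; 160 mm tall, amber glass, paper label, loose, about 0.3 kg, small bright steel dasher top. Round neck 26 mm across from 118 to 152 mm above the foot: grip it there from above, about 18 mm below the top. Point: on the axis half-way up, 80 mm above the foot; z up.
- square_mid (a point): Working square bottle, body 50 x 50 mm up to 82 mm, sloping shoulder; 138 mm tall, amber glass, paper label, loose, about 0.3 kg, small bright steel dasher top. Round neck 26 mm across from 96 to 130 mm above the foot: grip it there from above, about 18 mm below the top. Point: on the axis half-way up, 69 mm above the foot; z up.
- bulb_mid (a point): Working low round-bellied bottle, belly 60 mm across (28 mm up), sloping shoulder; 116 mm tall, amber glass, paper label, loose, about 0.3 kg, small bright steel dasher top. Round neck 26 mm across from 74 to 108 mm above the foot: grip it there from above, about 18 mm below the top. Point: on the axis half-way up, 58 mm above the foot; z up.
- reserve_slim_mid (a point): Reserve bottle of the same glass and shape as the working slim one, 160 mm tall, sealed with a black screw cap 30 mm across. Loose, in the rear cell of its own tray; stays there. Point: on the axis half-way up, 80 mm above the foot; z up.
- reserve_square_mid (a point): Reserve bottle of the same glass and shape as the working square one, 138 mm tall, sealed with a black screw cap 30 mm across. Loose, in the rear cell of its own tray; stays there. Point: on the axis half-way up, 69 mm above the foot; z up.
- reserve_bulb_mid (a point): Reserve bottle of the same glass and shape as the working bulb one, 116 mm tall, sealed with a black screw cap 30 mm across. Loose, in the rear cell of its own tray; stays there. Point: on the axis half-way up, 58 mm above the foot; z up.
- tray_slim_front (a point): Front cell of the fixed steel two-bottle tray (164 x 84 mm) whose rear cell holds the reserve slim bottle. Two open cells in a row, each 76 x 76 mm inside, walls 4 mm, rims 26 mm and floor 4 mm above the counter. Point: centre of the front cell's floor; x runs along the tray to the rear cell's centre 80 mm on, roughly away from the robot; z up.
- tray_square_front (a point): Front cell of the fixed steel two-bottle tray (164 x 84 mm) whose rear cell holds the reserve square bottle. Two open cells in a row, each 76 x 76 mm inside, walls 4 mm, rims 26 mm and floor 4 mm above the counter. Point: centre of the front cell's floor; x runs along the tray to the rear cell's centre 80 mm on, roughly away from the robot; z up.
- tray_bulb_front (a point): Front cell of the fixed steel two-bottle tray (164 x 84 mm) whose rear cell holds the reserve bulb bottle. Two open cells in a row, each 76 x 76 mm inside, walls 4 mm, rims 26 mm and floor 4 mm above the counter. Point: centre of the front cell's floor; x runs along the tray to the rear cell's centre 80 mm on, roughly away from the robot; z up.
- mat_top (a point): Free black rubber bar mat with nubs, fixed, 160 mm long (x) by 120 mm wide (y), 8 mm thick, empty at the start. The point is the centre of its top; x points roughly away from the robot, z up.
Not all that is in view belongs to the job. What is shaped like the part that bears reserve_bulb_mid but purple is not meant. What is shaped like the part that bears reserve_square_mid but purple is not meant.

How it is judged (in metres and radians):
On the way:
1. one of the working bottles stands released on the rubber bar mat (((x of slim_mid in the frame of mat_top between -0.075 and 0.075 m and y of slim_mid in the frame of mat_top between -0.055 and 0.055 m and z of slim_mid in the frame of mat_top between 0.076 and 0.084 m and angle between slim_mid's own z axis and vertical below 0.06 rad and contact force between the fingers and slim below 0.1 N) or (x of square_mid in the frame of mat_top between -0.075 and 0.075 m and y of square_mid in the frame of mat_top between -0.055 and 0.055 m and z of square_mid in the frame of mat_top between 0.065 and 0.073 m and angle between square_mid's own z axis and vertical below 0.06 rad and contact force between the fingers and square below 0.1 N) or (x of bulb_mid in the frame of mat_top between -0.075 and 0.075 m and y of bulb_mid in the frame of mat_top between -0.055 and 0.055 m and z of bulb_mid in the frame of mat_top between 0.054 and 0.062 m and angle between bulb_mid's own z axis and vertical below 0.06 rad and contact force between the fingers and bulb below 0.1 N))), for 0.2 s.
At the end, for the whole second after the job is handed in: Each working bottle stands at rest in the front cell of its own tray: axis within 17 mm of the cell's centre along and across, height within 4 mm of standing on the floor, tilt under 0.06 rad; each reserve is upright and within 25 mm of its start (x of slim_mid in the frame of tray_slim_front between -0.017 and 0.017 m and y of slim_mid in the frame of tray_slim_front between -0.017 and 0.017 m and z of slim_mid in the frame of tray_slim_front between 0.076 and 0.084 m and angle between each of slim_mid, reserve_slim_mid, square_mid, reserve_square_mid, bulb_mid, reserve_bulb_mid's own z axis and vertical below 0.06 rad and linear speed of each of slim, square, bulb below 0.02 m/s and distance of each of reserve_slim_mid, reserve_square_mid, reserve_bulb_mid from where it was at the start of the episode below 0.025 m and x of square_mid in the frame of tray_square_front between -0.017 and 0.017 m and y of square_mid in the frame of tray_square_front between -0.017 and 0.017 m and z of square_mid in the frame of tray_square_front between 0.065 and 0.073 m and x of bulb_mid in the frame of tray_bulb_front between -0.017 and 0.017 m and y of bulb_mid in the frame of tray_bulb_front between -0.017 and 0.017 m and z of bulb_mid in the frame of tray_bulb_front between 0.054 and 0.062 m); the robot touches nothing.
It fails at once if a reserve bottle is shifted by more than 25 mm or knocked over (distance of any of reserve_slim_mid, reserve_square_mid, reserve_bulb_mid from where it was at the start of the episode above 0.025 m or angle between any of reserve_slim_mid, reserve_square_mid, reserve_bulb_mid's own z axis and vertical above 0.35 rad).
It fails at once if a working bottle is tipped by more than 35 degrees (angle between any of slim_mid, square_mid, bulb_mid's own z axis and vertical above 0.61 rad).
It fails at once if a working bottle is dropped or slammed into its cell (faster than 0.5 m/s within the last 30 mm) ((horizontal distance between slim_mid and tray_slim_front below 0.03 m and z of slim_mid in the frame of tray_slim_front below 0.11 m and linear speed of slim above 0.5 m/s) or (horizontal distance between square_mid and tray_square_front below 0.03 m and z of square_mid in the frame of tray_square_front below 0.099 m and linear speed of square above 0.5 m/s) or (horizontal distance between bulb_mid and tray_bulb_front below 0.03 m and z of bulb_mid in the frame of tray_bulb_front below 0.088 m and linear speed of bulb above 0.5 m/s)).
It also fails if it takes over 128 s, if anything falls off the work surface, if the arm or the gripper's body presses on something with over 40 N, if the wrist force passes 120 N, or if a joint passes its speed limit or range.

## Robot

A 7-joint arm with a two-finger parallel gripper is mounted at the origin on the work surface. World frame = base frame: x ahead of the robot, y to its left, z up, the work surface at z = 0. Lengths are in m, angles in degrees, forces in N, time in s.
With the tool pointing down it reaches from about 0.425 to 0.875 m from the base axis. Payload 8.4 kg.
Tool frame: the origin (TCP) lies at the very end of the fingers, on their centre line; the grasp point (between the pads) lies 19 mm behind it; z points along the fingers, y is the direction in which the jaws open and shut (so a half turn about z gives the same grasp; the last joint's range is limited). The gripper opens to 85 mm and grips with 20 to 120 N. Pads are 22 mm wide; open, the fingers measure 114 mm over their backs; the gripper's body (76 mm by 85 mm) begins 54 mm behind the grasp point. The pads swing forward as they close: fully open they stand 13 mm farther back than shut.
Start: joints at [63.128, 19.091, 2.286, 83.961, -0.768, 76.965, -3.352], TCP at [0.235, -0.606, 0.194] pointing down, gripper open.
Joint ranges: [-147.57, 147.57], [-21.85, 119.76], [-74.77, 79.35], [14.55, 137.4], [-85.83, 265.84], [4.83, 119.75], [-152.11, 152.11]. Speed limits (degrees/s): [127.2, 127.2, 159.86, 159.86, 180, 180, 180].

## Interface

Orientations are given as [roll, pitch, yaw] about the fixed x, y, z axes, in that order (R = Rz(yaw) Ry(pitch) Rx(roll)).
In Python, from bench import manip gives the robot as it stands.
- The arm moves only by the tool step_arm, never from a script. Its argument "increments" is a list of rows, each a list of 6 numbers: the shift along the tool's x, y, z in units of 100 mm (1.0 is 100 mm), then the turn, a rotation vector about the tool's x, y, z in units of 90 degrees (1.0 is 90 degrees). In form: [[x, y, z, ax, ay, az], ...]. A call has 1 to 10 rows; each row is the pose to reach, as a shift and turn from the pose commanded when the call began, along the tool's axes at that moment; what a row does not reach only later rows make up. A row lasts 1/10 s, in which the tool goes at most 50 mm and 8.59 degrees, less where a joint would pass 70% of its speed; a pose out of reach is approached as far as the arm can. A call with a number of a shift or a turn outside -1 to 1 is refused whole. A call with a gripper value outside its range is refused whole. "grip" is the closure, from 0 (fully open) to 1 (shut), set as the call begins (left out, the last holds). The fingers move at their own pace and stop on an object; the grip force is fixed at half the most. Time passes only in rows, so rows that repeat a pose let the fingers close. It gives the time, the measured TCP pose, the force and the opening at its end, in the units of the state.
- manip.state(): the state, without advancing time (a new reading comes with each control period).
- manip.grab_frame(name): name is "scene" or "top" or "wrist"; returns a dict with "img" (384x512x3 uint8, red, green, blue), "depth" (384x512 float32, m along the optical axis (not along the pixel's ray), 0 where there is no reading), "vertical_fov" (degrees; the focal length in pixels is half the picture's height over the tangent of half this angle, whatever the lens; pixels are square), "cx", "cy" (the principal point, pixels), "position" and "orientation" of the camera in the world. Camera axes: x right, y up, looking along -z (the intrinsics and any distortion apply to the point x, -y, -z); pixel columns grow to the right and rows downward; lengths in m; the calibration is good to about 2 mm. A picture is of the moment at which its call begins.
- manip.hand_in(): hands the job in, once; it reports no verdict.
The state is a dict: "time": time; "joint_pos": joint angles; "qd": joint speeds; "joint_efforts": joint torques, N m; "tool_pos": TCP position; "eef_rot": TCP orientation; "contact_force": force on the tool from outside, world axes, zero at the start; "ft_torque": the same for the moment, N m; "gripper_width": finger opening in m.
Only numpy, scipy, OpenCV 4.12 (cv2) and the standard library are available. Lean on these libraries where they do the work, as an engineer would, in place of code of your own. Each camera call takes 0.05 s, during which the arm holds its last target. There are 200 camera calls.

## Working session

There is one attempt and no reset: what is moved stays moved. The work goes in short steps, Python scripts to look and compute and a tool call to move; the robot and the scene stay as the last step left them, time stands still between calls to the robot, and variables do not carry over. Pictures are saved under pics/ and viewed, about 12 in all and at most 16, crops included, and the job is handed in when it is done.

Besides the shell and the picture viewer there is one more tool, called after "Call:" as a command line: name --pt "numbers of a row" for each row, then --argument value for the rest. step_arm: Moves the arm, as the interface text tells. Shifts and turns lie within -1 to 1; 1 stands for 100 mm of shift or 90 degrees of turn. Its arguments: {"type":"object","properties":{"increments":{"type":"array"},"grip":{"type":"number"}},"required":["increments"]}

```bash
mkdir -p pics
cat > h.py <<'E'
import numpy as np, cv2
from scipy.spatial.transform import Rotation as R
from bench import manip
def cloud(f):
    h,w=f["depth"].shape; fl=h/2/np.tan(np.radians(f["vertical_fov"]/2))
    u,v=np.meshgrid(np.arange(w),np.arange(h)); d=f["depth"]
    P=np.stack([(u-f["cx"])/fl*d,-(v-f["cy"])/fl*d,-d],-1)
    o=np.array(f["orientation"],float)
    M=R.from_euler('xyz',o,degrees=True).as_matrix() if o.size==3 else (o if o.shape==(3,3) else None)
    return P@M.T+np.array(f["position"])
def save(f,n,s=1.5): cv2.imwrite("pics/"+n,cv2.resize(f["img"][:,:,::-1],None,fx=s,fy=s))
E
python3 - <<'E'
from h import *
print(manip.state())
for n in("top","scene"):
    f=manip.grab_frame(n); save(f,n+"0.png"); np.save(n+"0.npy",f,allow_pickle=True)
    print({k:v for k,v in f.items() if k not in("img","depth")}); C=cloud(f); print(np.nanmedian(C[...,2][f["depth"]>0]))
E
```

```text
{'time': 0.0, 'joint_pos': array([63.12758994, 19.13078893,  2.28386826, 84.0092766 , -0.76750241,
       76.96190996, -3.35433475]), 'qd': array([-0.00738986,  0.04039827, -0.01473811, -0.01706734,  0.05615973,
        0.02091559,  0.02940693]), 'joint_efforts': array([-5.13801278e-04, -6.58570719e+01,  1.36517275e+00, -4.05563879e+01,
        1.69557799e-02,  1.27518110e-02, -3.11168947e-05]), 'tool_pos': array([ 0.23474253, -0.60562333,  0.19354726]), 'eef_rot': array([-1.79913456e+02,  5.92691435e-03,  2.11859302e+01]), 'contact_force': array([ 0.96735732,  0.60961905, -0.50977807]), 'ft_torque': array([0.00618267, 0.01877526, 0.02878562]), 'gripper_width': 0.08528480299906446}
{'vertical_fov': 42.76566084080034, 'cx': 259.6884970904774, 'cy': 178.96326362823788, 'position': array([0.35263687, 0.04330741, 1.2123206 ]), 'orientation': array([ 12.47366539,   0.12756469, -92.730904  ])}
0.000786269284986707
{'vertical_fov': 45.38345964844214, 'cx': 256.26111778753125, 'cy': 194.7320134336972, 'position': array([1.26388284, 0.13972778, 0.95811032]), 'orientation': array([37.05208895,  0.33408172, 97.7773241 ])}
-0.0002677941725341415
```

View pics/top0.png

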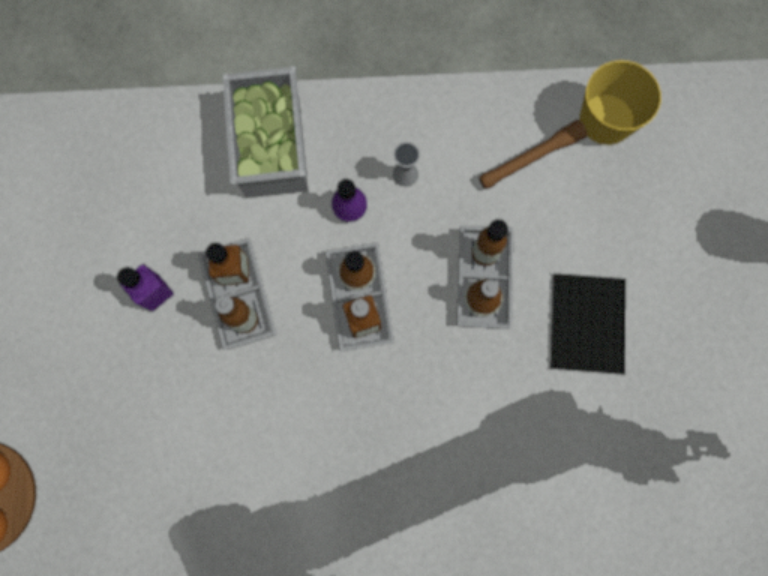

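View pics/scene0.png

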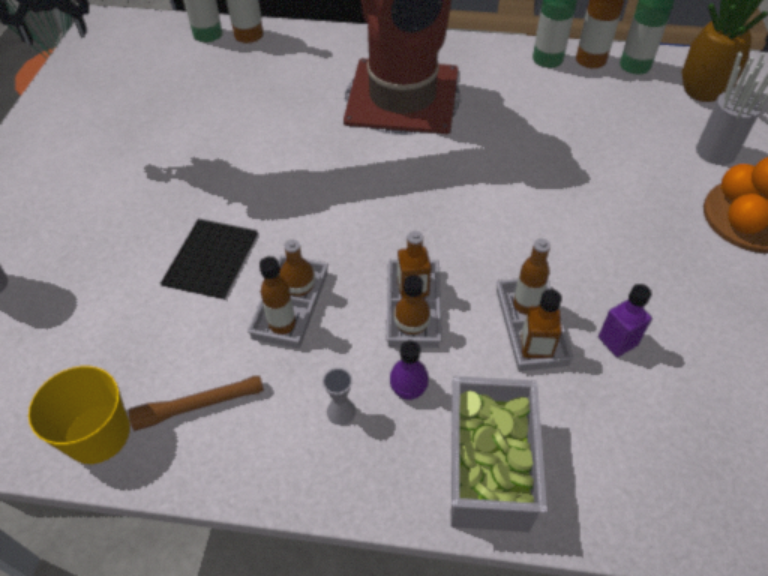

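The top view shows, left to right: the square tray (reserve at px 217,253) holding the slim bottle (225,305), the bulb tray (354,262) holding the square bottle (360,310), the slim tray (497,231) holding the bulb bottle (489,289), and the mat (588,324). The scene view confirms these shapes, so the plan is bulb→mat, slim→right tray, square→left tray, bulb→middle tray.

Run:
```python
from h import *
F={n:np.load(n+"0.npy",allow_pickle=True).item() for n in("top","scene")}
C={n:cloud(f) for n,f in F.items()}
s=1.5
tops={"slim":(225,305,.164),"square":(360,310,.142),"bulb":(489,289,.120),"r_slim":(497,231,.164),"r_square":(217,253,.142),"r_bulb":(354,262,.120)}
# top camera: rim of cap
for k,(u,v,z) in tops.items():
    u/=s;v/=s; c=C["top"]; r=18
    q=c[int(v)-r:int(v)+r,int(u)-r:int(u)+r].reshape(-1,3)
    out=[]
    for n in("top","scene"):
        c0=np.median(c[int(v)-3:int(v)+4,int(u)-3:int(u)+4].reshape(-1,3),0)
        p=C[n].reshape(-1,3); p=p[(np.linalg.norm(p[:,:2]-c0[:2],axis=1)<.03)&(abs(p[:,2]-z)<.006)]
        if len(p): out.append((n,len(p),p.mean(0).round(4),((p.min(0)+p.max(0))/2).round(4)))
    print(k,c0.round(3),out)
# trays: rim points from both cams near each tray
for k,(x,y) in {"slim":(.49,-.12),"bulb":(.47,.07),"square":(.47,.26)}.items():
    for n in C:
        p=C[n].reshape(-1,3); p=p[(abs(p[:,2]-.026)<.004)&(abs(p[:,0]-x)<.14)&(abs(p[:,1]-y)<.09)]
        if len(p)<20: print(k,n,len(p));continue
        rr=cv2.minAreaRect((p[:,:2]*1000).astype(np.float32)); print("tray",k,n,len(p),np.round(rr[0],1),np.round(rr[1],1),round(rr[2],1))
for n in C:
    g=F[n]["img"].max(2)<45; c=C[n]; m=g&(abs(c[...,2]-.008)<.006)
    p=c[m]; p=p[(p[:,1]<-.2)&(p[:,1]>-.5)]; rr=cv2.minAreaRect((p[:,:2]*1000).astype(np.float32)); print("mat",n,len(p),rr,p.mean(0))
```

```text
slim [0.543 0.275 0.162] [('top', 103, array([0.5453, 0.2775, 0.1615]), array([0.5448, 0.2786, 0.1631])), ('scene', 66, array([0.5449, 0.2797, 0.1604]), array([0.544 , 0.2795, 0.1621]))]
square [0.531 0.081 0.14 ] [('top', 100, array([0.5346, 0.0824, 0.1395]), array([0.5345, 0.0819, 0.1407])), ('scene', 59, array([0.535 , 0.0838, 0.1385]), array([0.5344, 0.084 , 0.1397]))]
bulb [ 0.556 -0.114  0.119] [('top', 92, array([ 0.5585, -0.1151,  0.1181]), array([ 0.5588, -0.115 ,  0.1192])), ('scene', 52, array([ 0.5583, -0.1126,  0.1164]), array([ 0.5578, -0.1127,  0.1179]))]
r_slim [ 0.633 -0.126  0.164] [('top', 146, array([ 0.6386, -0.1272,  0.1646]), array([ 0.6392, -0.1274,  0.1638])), ('scene', 122, array([ 0.6396, -0.125 ,  0.1625]), array([ 0.6391, -0.1255,  0.1623]))]
r_square [0.627 0.293 0.143] [('top', 140, array([0.629 , 0.2947, 0.1425]), array([0.6292, 0.295 , 0.1416])), ('scene', 132, array([0.6304, 0.2968, 0.1412]), array([0.6298, 0.2972, 0.1413]))]
r_bulb [0.608 0.088 0.12 ] [('top', 132, array([0.6118, 0.0882, 0.1203]), array([0.6119, 0.0878, 0.1194])), ('scene', 112, array([0.6125, 0.0908, 0.119 ]), array([0.6113, 0.0907, 0.1184]))]
tray slim top 371 [ 572.1 -120.4] [ 90.4 121.3] 84.3
tray slim scene 199 [ 571.4 -117.9] [ 91.2 123.3] 84.6
tray bulb top 384 [551.7  84.3] [126.4  89.8] 6.4
tray bulb scene 242 [549.1  86.2] [128.1  89.9] 5.1
tray square top 370 [562.6 280.9] [117.5  90. ] 14.4
tray square scene 180 [561.6 282.6] [118.8  89.5] 14.2
mat top 2798 ((512.3948974609375, -288.9439697265625), (117.6273193359375, 154.7080841064453), 82.96366119384766) [ 0.51122638 -0.28902377  0.00679823]
mat scene 1729 ((513.47705078125, -286.02276611328125), (120.23413848876953, 160.1486358642578), 82.80256652832031) [ 0.51680029 -0.28636313  0.00520291]
```

Run:
```python
from h import *
C={n:cloud(np.load(n+"0.npy",allow_pickle=True).item()) for n in("top","scene")}
for k,(x,y) in {"slim":(.6,-.12),"bulb":(.57,.085),"square":(.59,.285)}.items():
    cs=[]
    for n in C:
        p=C[n].reshape(-1,3); p=p[(abs(p[:,2]-.026)<.004)&(abs(p[:,0]-x)<.13)&(abs(p[:,1]-y)<.085)]
        rr=cv2.minAreaRect((p[:,:2]*1000).astype(np.float32)); b=cv2.boxPoints(rr)
        b=b[np.argsort(b[:,0])]; f=b[:2].mean(0);r=b[2:].mean(0); d=(r-f)/np.linalg.norm(r-f); c=np.array(rr[0])-40*d
        cs.append(c); print(k,n,np.round(rr[1],1),"front",c.round(1),"rear",(c+80*d).round(1),"yaw",np.degrees(np.arctan2(d[1],d[0])).round(1))
    print("  mean",np.mean(cs,0).round(1))
```

```text
slim top [ 90.4 170.6] front [ 556.8 -118.8] rear [ 636.4 -126.9] yaw -5.7
slim scene [ 90.6 172. ] front [ 555.5 -115.8] rear [ 635.1 -124.3] yaw -6.1
  mean [ 556.2 -117.3]
bulb top [170.8  89.9] front [534.1  82.3] rear [613.6  91.3] yaw 6.4
bulb scene [172.   89.7] front [532.6  84.2] rear [611.9  94.6] yaw 7.5
  mean [533.3  83.2]
square top [170.7  90. ] front [549.7 277.5] rear [627.1 297.5] yaw 14.4
square scene [171.   89.6] front [548.  279.2] rear [625.6 298.9] yaw 14.3
  mean [548.9 278.4]
```

```bash
cat >> h.py <<'E'
def to(*wps):
    """each wp x,y,z(mm),yaw : print row (tool axes, move units) from the previous one; first from measured pose"""
    s=manip.state(); p=np.array(s["tool_pos"])*1000; r=s["eef_rot"]; M=R.from_euler('xyz',r,degrees=True)
    print("t",round(s["time"],2),"at",p.round(1),np.round(r,1),"w",round(s["gripper_width"]*1000,1),"F",np.round(s["contact_force"],1))
    for x,y,z,yaw in wps:
        q=np.array([x,y,z]); N=R.from_euler('xyz',[180,0,yaw],degrees=True)
        print((M.inv().apply(q-p)/100).round(3),((M.inv()*N).as_rotvec()/(np.pi/2)).round(3)); p,M=q,N
E
python3 - <<'E'
from h import *
to((300,-508,200,-6),(364.5,-409.5,200,-6),(429,-311,200,-6),(494,-212.5,200,-6),(558,-114,200,-6),(558,-114,83,-6))
E
```

```text
t 0.1 at [ 234.7 -605.6  193.6] [-179.9    0.    21.2] w 85.4 F [ 0.7 -0.3 -0.1]
[ 0.962 -0.675 -0.063] [-0.001  0.     0.302]
[ 0.539 -1.047 -0.   ] [0. 0. 0.]
[ 0.539 -1.047 -0.   ] [0. 0. 0.]
[ 0.543 -1.048 -0.   ] [0. 0. 0.]
[ 0.534 -1.047 -0.   ] [0. 0. 0.]
[ 0.   -0.    1.17] [0. 0. 0.]
```

Call:
step_arm --pt "0.4 -0.27 -0.03 0 0 0.09" --pt "0.7 -0.5 -0.06 0 0 0.18" --pt "0.96 -0.68 -0.06 0 0 0.27" --pt "0.96 -0.68 -0.06 0 0 0.302" --grip 0.3

```text
time: 0.5
tool_pos: [0.3039, -0.5037, 0.2004]
eef_rot: [-179.9, -0.1, -5.9]
contact_force: [-0.5, -0.8, 0.5]
gripper_width: 0.0597
```

Call:
step_arm --pt "0.2 -0.37 0 0 0 0" --pt "0.4 -0.74 0 0 0 0" --pt "0.54 -1.0 0 0 0 0"

```text
time: 0.8
tool_pos: [0.3655, -0.4114, 0.2001]
eef_rot: [-179.9, 0.0, -5.9]
contact_force: [1.0, 0.6, 0.0]
gripper_width: 0.0599
```

Call:
step_arm --pt "0.2 -0.37 0 0 0 0" --pt "0.4 -0.74 0 0 0 0" --pt "0.54 -1.0 0 0 0 0"

```text
time: 1.1
tool_pos: [0.4295, -0.3174, 0.2002]
eef_rot: [-180.0, 0.0, -5.9]
contact_force: [-0.1, -0.0, 0.9]
gripper_width: 0.0597
```

Call:
step_arm --pt "0.2 -0.37 0 0 0 0" --pt "0.4 -0.74 0 0 0 0" --pt "0.54 -1.0 0 0 0 0"

```text
time: 1.4
tool_pos: [0.4935, -0.2235, 0.2002]
eef_rot: [-180.0, 0.0, -5.9]
contact_force: [0.3, -1.0, -0.4]
gripper_width: 0.0598
```

Call:
step_arm --pt "0.2 -0.37 0 0 0 0" --pt "0.4 -0.74 0 0 0 0" --pt "0.54 -1.0 0 0 0 0" --pt "0.54 -1.0 0 0 0 0" --pt "0.54 -1.0 0 0 0 0"

```text
time: 1.9
tool_pos: [0.5563, -0.1323, 0.1999]
eef_rot: [-180.0, 0.1, -5.9]
contact_force: [-0.6, -0.1, 0.2]
gripper_width: 0.0596
```

Run:
```python
from h import *
to((558,-114,183,-6),(558,-114,83,-6))
f=manip.grab_frame("wrist"); save(f,"w1.png",1)
```

```text
t 1.9 at [ 556.3 -132.3  199.9] [-1.8e+02  1.0e-01 -5.9e+00] w 59.6 F [-0.6 -0.1  0.2]
[-0.001 -0.184  0.169] [-0.     0.001  0.001]
[ 0. -0.  1.] [0. 0. 0.]
```

View pics/w1.png

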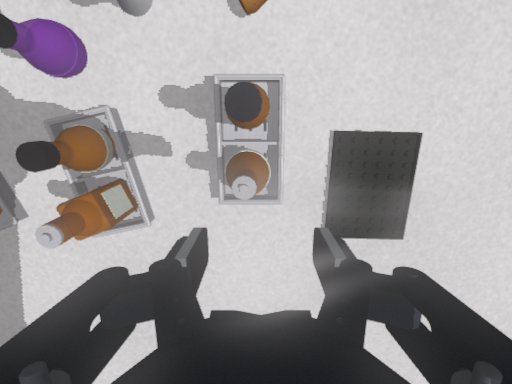

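The wrist view shows the bulb top at (244,187), left of the jaw centre at about 262, which fits the remaining 18 mm shift. Descending.

Call:
step_arm --pt "0 -0.18 0.05 0 0 0" --pt "0 -0.18 0.17 0 0 0" --pt "0 -0.18 0.17 0 0 0"

```text
time: 2.25
tool_pos: [0.5568, -0.116, 0.1815]
eef_rot: [180.0, 0.2, -6.0]
contact_force: [-0.2, -0.1, 0.2]
gripper_width: 0.06
```

Call:
step_arm --pt "0 0 0.25 0 0 0" --pt "0 0 0.5 0 0 0" --pt "0 0 0.75 0 0 0" --pt "0 0 0.9 0 0 0" --pt "0 0 1.0 0 0 0" --pt "0 0 1.0 0 0 0"

```text
time: 2.85
tool_pos: [0.5576, -0.1153, 0.0825]
eef_rot: [-180.0, 0.1, -6.0]
contact_force: [0.5, -0.5, -0.4]
gripper_width: 0.0598
```

Call:
step_arm --pt "0 0 0 0 0 0" --pt "0 0 0 0 0 0" --pt "0 0 0 0 0 0" --pt "0 0 0 0 0 0" --pt "0 0 0 0 0 0" --pt "0 0 0 0 0 0" --pt "0 0 0 0 0 0" --pt "0 0 0 0 0 0" --grip 1

```text
time: 3.65
tool_pos: [0.5583, -0.1148, 0.0834]
eef_rot: [-180.0, 0.0, -6.0]
contact_force: [-0.0, -0.1, -0.9]
gripper_width: 0.0001
```

Run:
```python
from h import *
to((558,-114,163,-6),(513,-287,163,-6),(513,-287,88,-6))
```

```text
t 3.65 at [ 558.3 -114.8   83.4] [-180.    0.   -6.] w 0.1 F [-0.  -0.1 -0.9]
[-0.004 -0.007 -0.796] [-0.  0.  0.]
[-0.267  1.768  0.   ] [0. 0. 0.]
[ 0.   -0.    0.75] [0. 0. 0.]
```

The jaws shut fully on nothing, so the grasp missed. I'll look before touching anything else.

Run:
```python
from h import *
for n in("scene","wrist"):
    f=manip.grab_frame(n); np.save(n+"1.npy",f,allow_pickle=True)
    if n=="scene": cv2.imwrite("pics/s1.png",cv2.resize(f["img"][100:300,120:400,::-1],None,fx=2.5,fy=2.5))
    else: save(f,"w2.png",1)
```

```text
(no output)
```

View pics/s1.png

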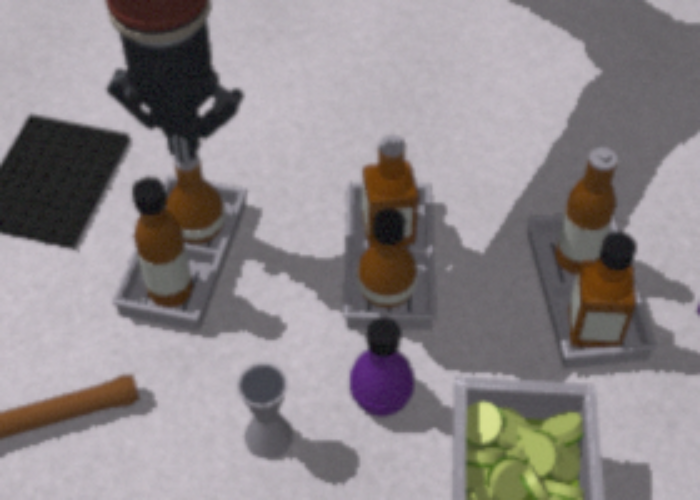

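View pics/w2.png

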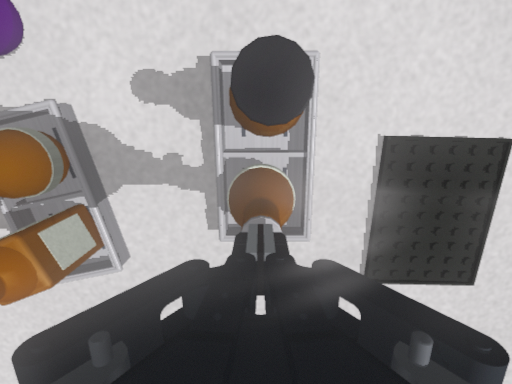

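Both views show the bottle upright, with the shut fingers sitting just on the robot side of its neck (wrist px 262,240). I'll re-measure it and compare with the fingertips in the same camera.

Run:
```python
from h import *
f=np.load("wrist1.npy",allow_pickle=True).item(); print({k:v for k,v in f.items() if k not in("img","depth")})
g=np.load("scene1.npy",allow_pickle=True).item()
for n,F in(("wrist",f),("scene",g)):
    c=cloud(F); im=F["img"].astype(int); hsv=cv2.cvtColor(F["img"],cv2.COLOR_RGB2HSV)
    p=c.reshape(-1,3)
    amb=((hsv[...,1]>120)&(hsv[...,0]<22)).ravel()
    b=p[amb&(abs(p[:,0]-.56)<.06)&(abs(p[:,1]+.115)<.045)&(p[:,2]>.01)&(p[:,2]<.125)]
    for z in(.02,.035,.05,.065,.08,.095,.11):
        q=b[abs(b[:,2]-z)<.006]
        if len(q)>5: print(n,z,len(q),q.min(0).round(4),q.max(0).round(4))
    # finger tip / dark
    d=p[(im.max(2).ravel()<90)&(p[:,2]>.07)&(p[:,2]<.13)&(abs(p[:,0]-.56)<.05)&(abs(p[:,1]+.115)<.04)]
    if len(d): print(n,"dark",len(d),d.min(0).round(3),d.max(0).round(3),d.mean(0).round(3))
    t=p[(abs(p[:,0]-.57)<.05)&(abs(p[:,1]+.115)<.03)&(p[:,2]>.105)&(p[:,2]<.125)]
    if len(t): print(n,"high",len(t),t.min(0).round(3),t.max(0).round(3),t.mean(0).round(3))
    q=p[(abs(p[:,2]-.026)<.004)&(abs(p[:,0]-.6)<.13)&(abs(p[:,1]+.12)<.085)]
    rr=cv2.minAreaRect((q[:,:2]*1000).astype(np.float32)); print(n,"tray",rr)
    t=p[(abs(p[:,0]-.635)<.03)&(abs(p[:,1]+.125)<.03)&(abs(p[:,2]-.163)<.005)]
    if len(t): print(n,"rcap",((t.min(0)+t.max(0))/2).round(4))
```

```text
{'vertical_fov': 71.98756617863509, 'cx': 260.11493267326415, 'cy': 192.22742897367647, 'position': array([ 0.62564304, -0.12125997,  0.26337159]), 'orientation': array([-1.55018193e+01, -7.81782335e-02, -9.59683047e+01])}
wrist 0.065 78 [ 0.5394 -0.1365  0.0591] [ 0.5593 -0.1298  0.0706]
wrist 0.08 45 [ 0.5519 -0.1304  0.074 ] [ 0.5655 -0.1269  0.086 ]
wrist 0.095 13 [ 0.5603 -0.1277  0.0896] [ 0.5653 -0.125   0.0997]
wrist 0.11 171 [ 0.5609 -0.1384  0.104 ] [ 0.62   -0.118   0.1147]
wrist dark 68 [ 0.561 -0.127  0.092] [ 0.57  -0.103  0.13 ] [ 0.566 -0.112  0.124]
wrist high 660 [ 0.559 -0.137  0.105] [ 0.62  -0.103  0.125] [ 0.578 -0.118  0.113]
wrist tray ((594.0709838867188, -122.43971252441406), (90.09046173095703, 169.57679748535156), 84.17933654785156)
wrist rcap [ 0.6376 -0.1269  0.1644]
scene 0.05 94 [ 0.5501 -0.1406  0.0444] [ 0.5861 -0.0869  0.0558]
scene 0.065 90 [ 0.5512 -0.1361  0.059 ] [ 0.5805 -0.0906  0.0709]
scene 0.08 39 [ 0.5573 -0.1254  0.0742] [ 0.5772 -0.0998  0.0858]
scene 0.095 26 [ 0.562  -0.1222  0.0892] [ 0.5719 -0.102   0.1009]
scene 0.11 9 [ 0.5652 -0.1181  0.1044] [ 0.573  -0.1037  0.1104]
scene dark 151 [ 0.554 -0.125  0.07 ] [ 0.577 -0.097  0.13 ] [ 0.567 -0.109  0.095]
scene high 56 [ 0.549 -0.124  0.106] [ 0.573 -0.1    0.124] [ 0.565 -0.11   0.113]
scene tray ((596.0372314453125, -120.43509674072266), (90.86455535888672, 169.99386596679688), 84.43289947509766)
scene rcap [ 0.6386 -0.1257  0.1624]
```

Run:
```python
from h import *
f=np.load("wrist1.npy",allow_pickle=True).item(); g=np.load("scene1.npy",allow_pickle=True).item()
a=cv2.convertScaleAbs(f["img"][180:280,200:325,::-1],alpha=1.8); b=cv2.convertScaleAbs(g["img"][120:205,160:230,::-1],alpha=1.6)
a=cv2.resize(a,(500,400)); b=cv2.resize(b,(290,400)); cv2.imwrite("pics/z1.png",np.hstack([a,b]))
print(manip.state()["gripper_width"])
c=cloud(f); print((c[225:275:6,262]*1000).round(0)); print((c[240,235:292:5]*1000).round(0))
```

```text
0.0002417940478586519
[[ 569. -117.  127.]
 [ 569. -117.  135.]
 [ 569. -116.  143.]
 [ 568. -116.  148.]
 [ 569. -116.  154.]
 [ 568. -116.  158.]
 [ 565. -116.  158.]
 [ 562. -116.  158.]
 [ 559. -115.  159.]]
[[ 566. -102.  137.]
 [ 566. -105.  138.]
 [ 566. -107.  137.]
 [ 570. -111.  146.]
 [ 570. -113.  147.]
 [ 569. -115.  146.]
 [ 570. -118.  147.]
 [ 569. -120.  146.]
 [ 565. -123.  138.]
 [ 564. -125.  137.]
 [ 564. -128.  138.]
 [ 509. -139.   27.]]
```

View pics/z1.png

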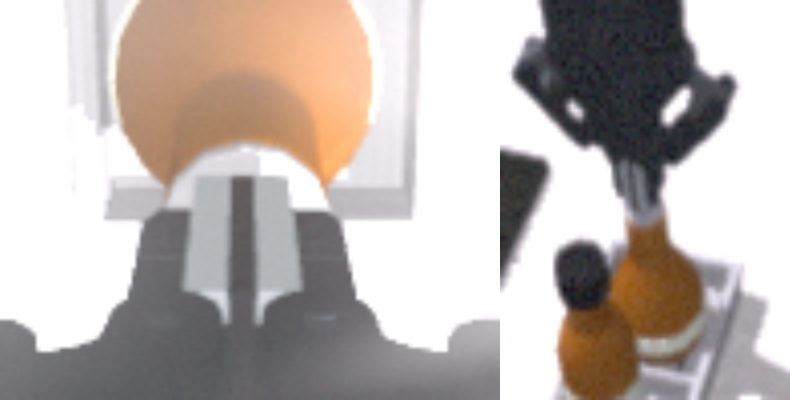

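The fingertips are actually at about z = 0.125 (wrist cloud at col 262, fingers just above the bottle top), while the state reports TCP z = 0.083. So the reported TCP z reads about 40 mm low, and x/y agree. I'll open up, shift the command down 40 mm, and check before gripping.

Call:
step_arm --pt "0 0 -0.15 0 0 0" --pt "0 0 -0.3 0 0 0" --pt "0 0 -0.3 0 0 0" --pt "0 0 -0.3 0 0 0" --pt "0 0 -0.3 0 0 0" --pt "0 0 -0.3 0 0 0" --grip 0.3

```text
time: 4.35
tool_pos: [0.558, -0.1147, 0.113]
eef_rot: [-180.0, 0.0, -6.0]
contact_force: [0.6, 0.6, -0.1]
gripper_width: 0.0599
```

Call:
step_arm --pt "0 0 0.15 0 0 0" --pt "0 0 0.3 0 0 0" --pt "0 0 0.4 0 0 0" --pt "0 0 0.5 0 0 0" --pt "0 0 0.5 0 0 0" --pt "0 0 0.5 0 0 0"

```text
time: 4.95
tool_pos: [0.5583, -0.1147, 0.0632]
eef_rot: [-180.0, 0.0, -6.0]
contact_force: [0.3, -0.5, 0.5]
gripper_width: 0.0595
```

Run:
```python
from h import *
to()
f=manip.grab_frame("wrist"); g=manip.grab_frame("scene")
a=cv2.convertScaleAbs(f["img"][150:300,160:360,::-1],alpha=1.6); b=cv2.convertScaleAbs(g["img"][110:205,160:235,::-1],alpha=1.6)
a=cv2.resize(a,(480,360)); b=cv2.resize(b,(284,360)); cv2.imwrite("pics/z2.png",np.hstack([a,b]))
c=cloud(f)*1000; d=(f["img"].max(2)<70); p=c[d]; p=p[(abs(p[:,0]-560)<15)&(abs(p[:,1]+115)<50)&(p[:,2]>60)]
for s in(-1,1):
    q=p[s*(p[:,1]+115)>8]; i=np.argsort(q[:,2])[:40]; print(len(q),q[i].mean(0).round(0),q[:,2].min())
```

```text
t 4.95 at [ 558.3 -114.7   63.2] [-180.    0.   -6.] w 59.5 F [ 0.3 -0.5  0.5]
5730 [ 561. -158.  142.] 107.32513695915968
4394 [563. -85. 111.] 108.29214292951447
```

View pics/z2.png

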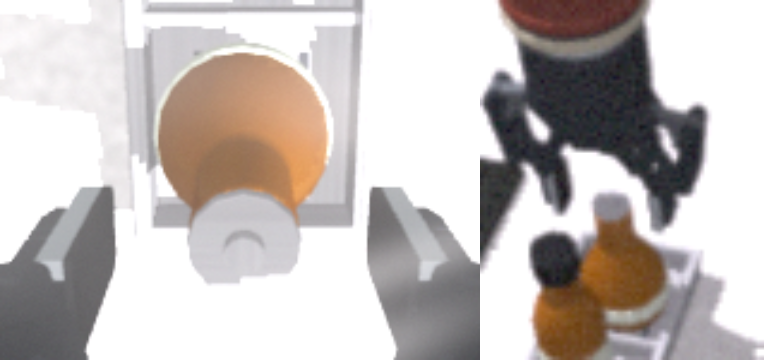

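Open tips sit at z ≈ 0.108 with the bottle centred between them (crop 245,235). Going down another 22 mm, then gripping.

Call:
step_arm --pt "0 0 0.1 0 0 0" --pt "0 0 0.18 0 0 0" --pt "0 0 0.22 0 0 0" --pt "0 0 0.22 0 0 0"

```text
time: 5.45
tool_pos: [0.5576, -0.1146, 0.0404]
eef_rot: [-180.0, 0.1, -6.0]
contact_force: [-0.2, -0.3, 0.0]
gripper_width: 0.06
```

Call:
step_arm --pt "0 0 0 0 0 0" --pt "0 0 0 0 0 0" --pt "0 0 0 0 0 0" --pt "0 0 0 0 0 0" --pt "0 0 0 0 0 0" --pt "0 0 0 0 0 0" --grip 1

```text
time: 6.05
tool_pos: [0.5587, -0.115, 0.0419]
eef_rot: [180.0, -0.0, -6.0]
contact_force: [-0.6, -0.9, 5.4]
gripper_width: 0.0247
```

Call:
step_arm --pt "0 0 -0.05 0 0 0" --pt "0 0 -0.15 0 0 0" --pt "0 0 -0.3 0 0 0" --pt "0 0 -0.5 0 0 0" --pt "0 0 -0.65 0 0 0" --pt "0 0 -0.75 0 0 0" --pt "0 0 -0.8 0 0 0" --pt "0 0 -0.8 0 0 0"

```text
time: 6.85
tool_pos: [0.5586, -0.1148, 0.122]
eef_rot: [180.0, -0.1, -6.0]
contact_force: [-0.7, -0.3, -2.5]
gripper_width: 0.0248
```

Run:
```python
from h import *
to((513,-287,121,-6),(513,-287,47,-6))
f=manip.grab_frame("scene"); p=cloud(f)*1000; h=cv2.cvtColor(f["img"],cv2.COLOR_RGB2HSV)
q=p[(h[...,1]>120)&(h[...,0]<22)]; q=q[(abs(q[:,0]-558)<40)&(abs(q[:,1]+115)<45)&(q[:,2]>8)]; print(np.percentile(q[:,2],[1,5,95,99]),q.min(0),q.max(0))
```

```text
t 6.85 at [ 558.6 -114.8  122. ] [ 1.8e+02 -1.0e-01 -6.0e+00] w 24.8 F [-0.7 -0.3 -2.5]
[-0.274  1.76   0.01 ] [ 0.    -0.001  0.   ]
[ 0.   -0.    0.74] [0. 0. 0.]
[121.98321427 130.39726161 553.06136671 556.42989283] [ 554.23752577 -159.34638283   95.77505199] [597.99671389 -70.77311384 559.80399942]
```

Gripped: 24.8 mm opening, 2.5 N weight. Moving to the mat and setting down slowly.

Call:
step_arm --pt "-0.02 0.1 0 0 0 0" --pt "-0.05 0.3 0 0 0 0" --pt "-0.08 0.55 0 0 0 0" --pt "-0.12 0.8 0 0 0 0" --pt "-0.14 1.0 0 0 0 0"

```text
time: 7.4
tool_pos: [0.5324, -0.2152, 0.1205]
eef_rot: [180.0, 0.1, -6.1]
contact_force: [-0.3, -1.1, -2.3]
gripper_width: 0.0251
```

Call:
step_arm --pt "-0.03 0.22 0 0 0 0" --pt "-0.07 0.44 0 0 0 0" --pt "-0.1 0.62 0 0 0 0" --pt "-0.12 0.72 0 0 0 0" --pt "-0.13 0.76 0 0 0 0" --pt "-0.13 0.76 0 0 0 0"

```text
time: 8.0
tool_pos: [0.5128, -0.2871, 0.1211]
eef_rot: [-180.0, 0.0, -6.0]
contact_force: [-0.5, -0.2, -3.7]
gripper_width: 0.0246
```

Call:
step_arm --pt "0 0 0.1 0 0 0" --pt "0 0 0.25 0 0 0" --pt "0 0 0.4 0 0 0" --pt "0 0 0.53 0 0 0" --pt "0 0 0.62 0 0 0" --pt "0 0 0.68 0 0 0" --pt "0 0 0.72 0 0 0" --pt "0 0 0.745 0 0 0" --pt "0 0 0.755 0 0 0" --pt "0 0 0.755 0 0 0"

```text
time: 9.0
tool_pos: [0.5133, -0.2871, 0.0462]
eef_rot: [180.0, -0.0, -6.0]
contact_force: [0.0, -0.2, -1.8]
gripper_width: 0.0248
```

Run:
```python
from h import *
to((513,-287,46,-6))
```

```text
t 9.0 at [ 513.3 -287.1   46.2] [180.  -0.  -6.] w 24.8 F [ 0.  -0.2 -1.8]
[-0.003 -0.001  0.002] [ 0. -0.  0.]
```

Call:
step_arm --pt "0 0 0.01 0 0 0" --pt "0 0 0.015 0 0 0" --pt "0 0 0.015 0 0 0"

```text
time: 9.3
tool_pos: [0.5137, -0.2873, 0.0459]
eef_rot: [180.0, -0.1, -6.0]
contact_force: [-3.0, 0.6, 6.4]
gripper_width: 0.0251
```

Call:
step_arm --pt "0 0 0 0 0 0" --pt "0 0 0 0 0 0" --pt "0 0 0 0 0 0" --pt "0 0 0 0 0 0" --pt "0 0 0 0 0 0" --pt "0 0 0 0 0 0" --grip 0.3

```text
time: 9.9
tool_pos: [0.5131, -0.287, 0.0444]
eef_rot: [-180.0, 0.0, -6.0]
contact_force: [-0.4, 0.6, -0.1]
gripper_width: 0.0597
```

Call:
step_arm --pt "0 0 -0.2 0 0 0" --pt "0 0 -0.5 0 0 0" --pt "0 0 -0.9 0 0 0" --pt "0 0 -1.0 0 0 0" --pt "0 0 -1.0 0 0 0"

```text
time: 10.4
tool_pos: [0.5143, -0.2875, 0.1464]
eef_rot: [179.9, -0.2, -6.0]
contact_force: [0.1, -0.6, 0.0]
gripper_width: 0.0598
```

Run:
```python
from h import *
to((470,-200,185,14.4),(465,-105,185,14.4),(465,-10,185,14.4),(465,85,185,14.4),(465,180,185,14.4),(545,279,185,14.4),(545,279,85,14.4))
f=manip.grab_frame("scene"); p=cloud(f)*1000; cv2.imwrite("pics/s3.png",cv2.resize(f["img"][80:280,80:340,::-1],None,fx=2,fy=2))
q=p[(abs(p[...,0]-513)<30)&(abs(p[...,1]+287)<30)&(abs(p[...,2]-122)<6)]; print(len(q),q.mean(0) if len(q) else 0)
```

```text
t 10.4 at [ 514.3 -287.5  146.4] [179.9  -0.2  -6. ] w 59.8 F [ 0.1 -0.6  0. ]
[-0.53  -0.824 -0.389] [ 0.001 -0.002 -0.227]
[ 0.188 -0.933 -0.   ] [0. 0. 0.]
[ 0.236 -0.92  -0.   ] [0. 0. 0.]
[ 0.236 -0.92  -0.   ] [0. 0. 0.]
[ 0.236 -0.92  -0.   ] [0. 0. 0.]
[ 1.021 -0.76  -0.   ] [0. 0. 0.]
[ 0. -0.  1.] [0. 0. 0.]
64 [ 515.31743282 -285.57090643  119.38988556]
```

View pics/s3.png

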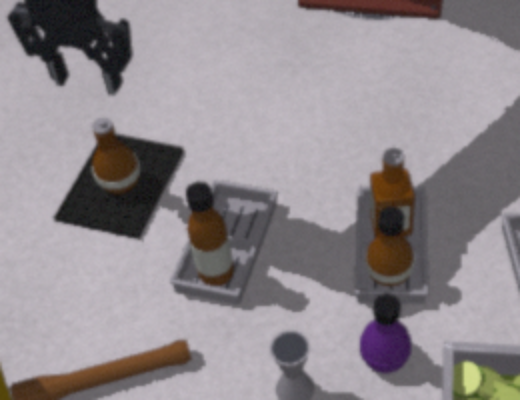

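The bulb bottle stands upright and released on the mat (px 115,165). Next is the slim bottle: with the offset, its pick height is reported z = 0.085.

Call:
step_arm --pt "-0.2 -0.3 -0.2 0 0 -0.08" --pt "-0.4 -0.6 -0.39 0 0 -0.16" --pt "-0.53 -0.82 -0.39 0 0 -0.227"

```text
time: 10.75
tool_pos: [0.4684, -0.1982, 0.1837]
eef_rot: [-180.0, -0.0, 14.8]
contact_force: [0.6, 0.2, 0.2]
gripper_width: 0.0599
```

Call:
step_arm --pt "0.06 -0.31 0 0 0 0" --pt "0.12 -0.62 0 0 0 0" --pt "0.19 -0.93 0 0 0 0"

```text
time: 11.05
tool_pos: [0.4628, -0.1039, 0.1815]
eef_rot: [-179.9, 0.1, 14.4]
contact_force: [0.6, -0.2, -0.9]
gripper_width: 0.0595
```

Call:
step_arm --pt "0.08 -0.31 0 0 0 0" --pt "0.16 -0.62 0 0 0 0" --pt "0.24 -0.92 0 0 0 0"

```text
time: 11.35
tool_pos: [0.4632, -0.0088, 0.1816]
eef_rot: [-179.9, 0.1, 14.4]
contact_force: [0.2, 0.6, 0.3]
gripper_width: 0.0599
```

Call:
step_arm --pt "0.08 -0.31 0 0 0 0" --pt "0.16 -0.62 0 0 0 0" --pt "0.24 -0.92 0 0 0 0"

```text
time: 11.65
tool_pos: [0.4636, 0.0861, 0.1816]
eef_rot: [-180.0, 0.2, 14.4]
contact_force: [0.5, -0.2, -0.4]
gripper_width: 0.0598
```

Call:
step_arm --pt "0.08 -0.31 0 0 0 0" --pt "0.16 -0.62 0 0 0 0" --pt "0.24 -0.92 0 0 0 0"

```text
time: 11.95
tool_pos: [0.464, 0.181, 0.1816]
eef_rot: [-180.0, 0.1, 14.4]
contact_force: [-0.2, 0.4, 0.6]
gripper_width: 0.0598
```

Call:
step_arm --pt "0.3 -0.25 0 0 0 0" --pt "0.6 -0.5 0 0 0 0" --pt "0.9 -0.7 0 0 0 0" --pt "1.0 -0.76 0 0 0 0" --pt "1.0 -0.76 0 0 0 0"

```text
time: 12.45
tool_pos: [0.5424, 0.2796, 0.181]
eef_rot: [-179.9, 0.2, 14.5]
contact_force: [-0.3, -0.5, 0.4]
gripper_width: 0.0597
```

Run:
```python
from h import *
to((545,279,170,14.4),(545,279,85,14.4))
f=manip.grab_frame("wrist"); p=cloud(f)*1000
q=p[(abs(p[...,0]-545)<30)&(abs(p[...,1]-279)<30)&(abs(p[...,2]-162)<5)]; print(len(q),q.mean(0),(q.min(0)+q.max(0))/2)
```

```text
t 12.45 at [542.4 279.6 181. ] [-179.9    0.2   14.5] w 59.7 F [-0.3 -0.5  0.4]
[0.024 0.013 0.109] [-0.001  0.002  0.002]
[ 0.   -0.    0.85] [0. 0. 0.]
775 [544.72795979 278.6849202  161.06175747] [544.04144894 278.42297492 161.80783894]
```

Call:
step_arm --pt "0.02 0.01 0.1 0 0 0" --pt "0.02 0.01 0.35 0 0 0" --pt "0.02 0.01 0.6 0 0 0" --pt "0.02 0.01 0.8 0 0 0" --pt "0.02 0.01 0.92 0 0 0" --pt "0.02 0.01 0.96 0 0 0" --pt "0.02 0.01 0.96 0 0 0"

```text
time: 13.2
tool_pos: [0.5451, 0.2776, 0.0874]
eef_rot: [180.0, 0.0, 14.4]
contact_force: [0.1, -0.6, 0.4]
gripper_width: 0.06
```

Call:
step_arm --pt "0 0 0 0 0 0" --pt "0 0 0 0 0 0" --pt "0 0 0 0 0 0" --pt "0 0 0 0 0 0" --pt "0 0 0 0 0 0" --pt "0 0 0 0 0 0" --grip 1

```text
time: 13.8
tool_pos: [0.5458, 0.2788, 0.0886]
eef_rot: [-180.0, -0.1, 14.4]
contact_force: [-0.6, 0.5, 5.9]
gripper_width: 0.0247
```

Call:
step_arm --pt "0 0 -0.05 0 0 0" --pt "0 0 -0.15 0 0 0" --pt "0 0 -0.3 0 0 0" --pt "0 0 -0.5 0 0 0" --pt "0 0 -0.75 0 0 0" --pt "0 0 -1.0 0 0 0"

```text
time: 14.4
tool_pos: [0.545, 0.2782, 0.1894]
eef_rot: [-180.0, -0.0, 14.4]
contact_force: [0.2, -0.3, -3.2]
gripper_width: 0.0243
```

Call:
step_arm --pt "0 0 -0.2 0 0 0" --pt "0 0 -0.4 0 0 0" --pt "0 0 -0.55 0 0 0" --pt "0 0 -0.63 0 0 0" --pt "0 0 -0.65 0 0 0" --pt "0 0 -0.65 0 0 0"

```text
time: 15.0
tool_pos: [0.545, 0.278, 0.2521]
eef_rot: [180.0, 0.0, 14.4]
contact_force: [-0.2, 0.5, -2.7]
gripper_width: 0.0245
```

Run:
```python
from h import *
to((500,190,250,-6),(480,95,250,-6),(480,0,250,-6),(520,-60,250,-6),(556,-117,250,-6),(556,-117,150,-6),(556,-117,84.5,-6))
```

```text
t 15.0 at [545.  278.  252.1] [180.    0.   14.4] w 24.5 F [-0.2  0.5 -2.7]
[-0.655  0.74   0.021] [0.    0.    0.227]
[-0.1    0.966  0.   ] [0. 0. 0.]
[0.099 0.945 0.   ] [0. 0. 0.]
[0.461 0.555 0.   ] [0. 0. 0.]
[0.418 0.529 0.   ] [0. 0. 0.]
[ 0. -0.  1.] [0. 0. 0.]
[ 0.    -0.     0.655] [0. 0. 0.]
```

Gripped slim at reported z ≈ 0.088, so the foot is now at about 168 mm, above the square bottle's 142 mm. Carrying it to the slim tray.

Call:
step_arm --pt "-0.06 0.07 0 0 0 0.03" --pt "-0.2 0.22 0 0 0 0.08" --pt "-0.36 0.4 0 0 0 0.14" --pt "-0.52 0.58 0 0 0 0.2" --pt "-0.65 0.74 0 0 0 0.227"

```text
time: 15.5
tool_pos: [0.4996, 0.189, 0.2513]
eef_rot: [180.0, 0.1, -6.2]
contact_force: [0.1, 0.1, -2.9]
gripper_width: 0.0247
```

Call:
step_arm --pt "-0.03 0.25 0 0 0 0" --pt "-0.06 0.5 0 0 0 0" --pt "-0.08 0.75 0 0 0 0" --pt "-0.1 0.97 0 0 0 0"

```text
time: 15.9
tool_pos: [0.4797, 0.0934, 0.2514]
eef_rot: [180.0, 0.1, -6.0]
contact_force: [-0.3, 0.0, -4.5]
gripper_width: 0.0248
```

Call:
step_arm --pt "0.02 0.24 0 0 0 0" --pt "0.05 0.48 0 0 0 0" --pt "0.07 0.72 0 0 0 0" --pt "0.1 0.94 0 0 0 0"

```text
time: 16.3
tool_pos: [0.48, -0.0009, 0.2514]
eef_rot: [180.0, 0.1, -6.0]
contact_force: [0.2, -0.7, -3.5]
gripper_width: 0.0246
```

Call:
step_arm --pt "0.12 0.2 0 0 0 0" --pt "0.28 0.38 0 0 0 0" --pt "0.46 0.56 0 0 0 0"

```text
time: 16.6
tool_pos: [0.5203, -0.0611, 0.2515]
eef_rot: [180.0, 0.1, -6.0]
contact_force: [-0.3, 0.1, -2.4]
gripper_width: 0.0247
```

Call:
step_arm --pt "0.15 0.2 0 0 0 0" --pt "0.28 0.36 0 0 0 0" --pt "0.37 0.47 0 0 0 0" --pt "0.41 0.52 0 0 0 0" --pt "0.42 0.53 0 0 0 0" --pt "0.42 0.53 0 0 0 0"

```text
time: 17.2
tool_pos: [0.5566, -0.1163, 0.2523]
eef_rot: [-180.0, 0.0, -5.9]
contact_force: [-0.6, 0.6, -2.6]
gripper_width: 0.0246
```

Run:
```python
from h import *
to((556,-117,160,-6),(556,-117,88,-6))
```

```text
t 17.2 at [ 556.6 -116.3  252.3] [-180.     0.    -5.9] w 24.6 F [-0.6  0.6 -2.6]
[-0.005  0.008  0.923] [-0.     0.     0.001]
[ 0.   -0.    0.72] [0. 0. 0.]
```

Call:
step_arm --pt "0 0 0.1 0 0 0" --pt "0 0 0.3 0 0 0" --pt "0 0 0.5 0 0 0" --pt "0 0 0.7 0 0 0" --pt "0 0 0.87 0 0 0" --pt "0 0 0.97 0 0 0" --pt "0 0 1.0 0 0 0"

```text
time: 17.9
tool_pos: [0.556, -0.1167, 0.1511]
eef_rot: [-180.0, 0.1, -6.0]
contact_force: [0.4, 1.0, -3.9]
gripper_width: 0.0244
```

Call:
step_arm --pt "0 0 0.1 0 0 0" --pt "0 0 0.22 0 0 0" --pt "0 0 0.33 0 0 0" --pt "0 0 0.43 0 0 0" --pt "0 0 0.51 0 0 0" --pt "0 0 0.57 0 0 0" --pt "0 0 0.61 0 0 0" --pt "0 0 0.63 0 0 0" --pt "0 0 0.64 0 0 0" --pt "0 0 0.64 0 0 0"

```text
time: 18.9
tool_pos: [0.5571, -0.1172, 0.0887]
eef_rot: [180.0, -0.0, -6.0]
contact_force: [0.3, 0.5, -3.0]
gripper_width: 0.0247
```

Call:
step_arm --pt "0 0 0.01 0 0 0" --pt "0 0 0.015 0 0 0" --pt "0 0 0.015 0 0 0"

```text
time: 19.2
tool_pos: [0.5578, -0.1173, 0.0886]
eef_rot: [180.0, -0.1, -6.0]
contact_force: [-3.1, 1.0, 7.3]
gripper_width: 0.0246
```

Contact at 7 N, so I'll release, lift and go to the square bottle.

Call:
step_arm --pt "0 0 0 0 0 0" --pt "0 0 0 0 0 0" --pt "0 0 0 0 0 0" --pt "0 0 0 0 0 0" --pt "0 0 0 0 0 0" --pt "0 0 0 0 0 0" --grip 0.3

```text
time: 19.8
tool_pos: [0.5568, -0.1172, 0.0869]
eef_rot: [-180.0, 0.0, -6.0]
contact_force: [0.8, -0.9, 0.9]
gripper_width: 0.0596
```

Call:
step_arm --pt "0 0 -0.2 0 0 0" --pt "0 0 -0.5 0 0 0" --pt "0 0 -0.9 0 0 0" --pt "0 0 -1.0 0 0 0" --pt "0 0 -1.0 0 0 0"

```text
time: 20.3
tool_pos: [0.558, -0.1174, 0.1888]
eef_rot: [180.0, -0.2, -6.0]
contact_force: [0.2, 0.1, -0.5]
gripper_width: 0.0596
```

Run:
```python
from h import *
to((545,-20,188,7),(534.5,83,188,7),(534.5,83,64,7))
f=manip.grab_frame("scene"); p=cloud(f)*1000
for x,y,z in((556,-117,162),(535,83,140),(514,-286,122)):
    q=p[(abs(p[...,0]-x)<25)&(abs(p[...,1]-y)<25)&(abs(p[...,2]-z)<6)]; print(len(q),q.mean(0) if len(q) else 0)
```

```text
t 20.3 at [ 558.  -117.4  188.8] [180.   -0.2  -6. ] w 59.6 F [ 0.2  0.1 -0.5]
[-0.231 -0.955  0.007] [ 0.001 -0.002 -0.144]
[ 0.021 -1.035 -0.   ] [0. 0. 0.]
[-0.   -0.    1.24] [0. 0. 0.]
76 [ 557.87048504 -114.70599979  159.27372632]
70 [535.3054596   83.78851867 137.63240669]
63 [ 514.90899923 -285.46192809  119.58735414]
```

Call:
step_arm --pt "-0.08 -0.32 0 0 0 -0.05" --pt "-0.16 -0.64 0 0 0 -0.1" --pt "-0.23 -0.96 0 0 0 -0.144"

```text
time: 20.65
tool_pos: [0.5426, -0.0163, 0.1855]
eef_rot: [-179.9, 0.1, 7.3]
contact_force: [1.3, -0.3, 0.0]
gripper_width: 0.06
```

Call:
step_arm --pt "0.01 -0.32 0 0 0 0" --pt "0.02 -0.64 0 0 0 0" --pt "0.02 -0.9 0 0 0 0" --pt "0.02 -1.0 0 0 0 0" --pt "0.02 -1.0 0 0 0 0" --pt "0.02 -1.0 0 0 0 0"

```text
time: 21.25
tool_pos: [0.5336, 0.0794, 0.1864]
eef_rot: [180.0, 0.0, 7.0]
contact_force: [-0.5, -0.3, -0.2]
gripper_width: 0.0596
```

Run:
```python
from h import *
to((534.5,83,100,7),(534.5,83,64,7))
f=manip.grab_frame("wrist"); p=cloud(f)*1000
q=p[(abs(p[...,0]-535)<30)&(abs(p[...,1]-83)<30)&(abs(p[...,2]-140)<5)]; print(len(q),q.mean(0),(q.min(0)+q.max(0))/2)
```

```text
t 21.25 at [533.6  79.4 186.4] [180.   0.   7.] w 59.6 F [-0.5 -0.3 -0.2]
[ 0.014 -0.035  0.864] [ 0.     0.001 -0.   ]
[-0.   -0.    0.36] [0. 0. 0.]
615 [533.74833974  82.5358346  138.9887356 ] [533.30682217  82.29802382 139.61264341]
```

Call:
step_arm --pt "0 -0.03 0.1 0 0 0" --pt "0 -0.03 0.3 0 0 0" --pt "0 -0.03 0.55 0 0 0" --pt "0 -0.03 0.8 0 0 0" --pt "0 -0.03 0.9 0 0 0"

```text
time: 21.8
tool_pos: [0.5319, 0.0819, 0.0939]
eef_rot: [180.0, 0.2, 6.9]
contact_force: [1.0, -0.5, -0.4]
gripper_width: 0.0596
```

Call:
step_arm --pt "0 0 0.15 0 0 0" --pt "0 0 0.27 0 0 0" --pt "0 0 0.33 0 0 0" --pt "0 0 0.33 0 0 0"

```text
time: 22.2
tool_pos: [0.5332, 0.0831, 0.0633]
eef_rot: [-180.0, 0.1, 7.0]
contact_force: [-0.1, -0.1, 0.5]
gripper_width: 0.0599
```

Call:
step_arm --pt "0 0 0 0 0 0" --pt "0 0 0 0 0 0" --pt "0 0 0 0 0 0" --pt "0 0 0 0 0 0" --pt "0 0 0 0 0 0" --pt "0 0 0 0 0 0" --grip 1

```text
time: 22.8
tool_pos: [0.5341, 0.083, 0.0648]
eef_rot: [180.0, -0.1, 7.0]
contact_force: [-0.9, -0.9, 5.9]
gripper_width: 0.0243
```

Call:
step_arm --pt "0 0 -0.05 0 0 0" --pt "0 0 -0.15 0 0 0" --pt "0 0 -0.3 0 0 0" --pt "0 0 -0.5 0 0 0" --pt "0 0 -0.7 0 0 0" --pt "0 0 -0.85 0 0 0" --pt "0 0 -0.95 0 0 0" --pt "0 0 -1.0 0 0 0" --pt "0 0 -1.0 0 0 0"

```text
time: 23.7
tool_pos: [0.5337, 0.0831, 0.1643]
eef_rot: [180.0, -0.0, 7.0]
contact_force: [0.6, -0.2, -3.6]
gripper_width: 0.0243
```

Run:
```python
from h import *
to((535,178,165,14.4),(549,278,165,14.4),(549,278,65,14.4))
```

```text
t 23.7 at [533.7  83.1 164.3] [180.  -0.   7.] w 24.3 F [ 0.6 -0.2 -3.6]
[ 0.128 -0.94  -0.007] [ 0.    -0.    -0.083]
[ 0.384 -0.934 -0.   ] [0. 0. 0.]
[ 0. -0.  1.] [0. 0. 0.]
```

Call:
step_arm --pt "0.02 -0.1 0 0 0 -0.02" --pt "0.05 -0.3 0 0 0 -0.05" --pt "0.08 -0.55 0 0 0 -0.083" --pt "0.11 -0.78 0 0 0 -0.083" --pt "0.13 -0.94 0 0 0 -0.083"

```text
time: 24.2
tool_pos: [0.5339, 0.1822, 0.1634]
eef_rot: [-179.9, 0.0, 14.8]
contact_force: [-0.5, 0.5, -2.7]
gripper_width: 0.0244
```

Call:
step_arm --pt "0.1 -0.24 0 0 0 0" --pt "0.19 -0.46 0 0 0 0" --pt "0.27 -0.66 0 0 0 0" --pt "0.33 -0.82 0 0 0 0" --pt "0.37 -0.91 0 0 0 0" --pt "0.38 -0.93 0 0 0 0" --pt "0.38 -0.93 0 0 0 0"

```text
time: 24.9
tool_pos: [0.5483, 0.2779, 0.1635]
eef_rot: [-180.0, 0.0, 14.5]
contact_force: [0.8, -1.1, -2.0]
gripper_width: 0.0242
```

Run:
```python
from h import *
to((549,278,65,14.4))
```

```text
t 24.9 at [548.3 277.9 163.5] [-180.     0.    14.5] w 24.2 F [ 0.8 -1.1 -2. ]
[0.008 0.001 0.985] [-0.     0.001  0.001]
```

Call:
step_arm --pt "0 0 0.1 0 0 0" --pt "0 0 0.28 0 0 0" --pt "0 0 0.45 0 0 0" --pt "0 0 0.6 0 0 0" --pt "0 0 0.72 0 0 0" --pt "0 0 0.82 0 0 0" --pt "0 0 0.9 0 0 0" --pt "0 0 0.95 0 0 0" --pt "0 0 0.98 0 0 0" --pt "0 0 0.98 0 0 0"

```text
time: 25.9
tool_pos: [0.5486, 0.2776, 0.0658]
eef_rot: [-180.0, 0.0, 14.4]
contact_force: [-0.2, 0.5, -3.1]
gripper_width: 0.0245
```

Call:
step_arm --pt "0 0 0.01 0 0 0" --pt "0 0 0.015 0 0 0" --pt "0 0 0.015 0 0 0"

```text
time: 26.2
tool_pos: [0.5488, 0.2777, 0.0648]
eef_rot: [-180.0, -0.0, 14.4]
contact_force: [0.0, 0.3, -1.4]
gripper_width: 0.0243
```

Call:
step_arm --pt "0 0 0.005 0 0 0" --pt "0 0 0.01 0 0 0" --pt "0 0 0.01 0 0 0"

```text
time: 26.5
tool_pos: [0.5492, 0.2778, 0.0648]
eef_rot: [180.0, -0.1, 14.4]
contact_force: [-1.8, -2.0, 7.3]
gripper_width: 0.0242
```

Call:
step_arm --pt "0 0 0 0 0 0" --pt "0 0 0 0 0 0" --pt "0 0 0 0 0 0" --pt "0 0 0 0 0 0" --pt "0 0 0 0 0 0" --pt "0 0 0 0 0 0" --grip 0.3

```text
time: 27.1
tool_pos: [0.5486, 0.2775, 0.0634]
eef_rot: [-180.0, 0.0, 14.4]
contact_force: [0.0, -0.0, -0.2]
gripper_width: 0.0598
```

Call:
step_arm --pt "0 0 -0.2 0 0 0" --pt "0 0 -0.5 0 0 0" --pt "0 0 -0.9 0 0 0" --pt "0 0 -1.0 0 0 0" --pt "0 0 -1.0 0 0 0"

```text
time: 27.6
tool_pos: [0.5496, 0.2782, 0.1654]
eef_rot: [-180.0, -0.2, 14.4]
contact_force: [0.6, -0.3, 0.5]
gripper_width: 0.0597
```

Run:
```python
from h import *
to((480,200,200,7),(465,105,200,7),(455,10,200,7),(455,-85,200,7),(460,-180,200,7),(513,-286,195,7),(513,-286,120,7),(513,-286,45,7))
f=manip.grab_frame("scene"); p=cloud(f)*1000
for x,y,z in((556,-117,162),(549,278,140),(514,-286,122)):
    q=p[(abs(p[...,0]-x)<25)&(abs(p[...,1]-y)<25)&(abs(p[...,2]-z)<6)]; print(len(q),q.mean(0) if len(q) else 0)
```

```text
t 27.6 at [549.6 278.2 165.4] [-180.    -0.2   14.4] w 59.7 F [ 0.6 -0.3  0.5]
[-0.868  0.584 -0.349] [-0.    -0.002  0.083]
[-0.265  0.925  0.   ] [0. 0. 0.]
[-0.215  0.931  0.   ] [0. 0. 0.]
[-0.116  0.943  0.   ] [0. 0. 0.]
[-0.066  0.949  0.   ] [0. 0. 0.]
[0.397 1.117 0.05 ] [0. 0. 0.]
[-0.   -0.    0.75] [0. 0. 0.]
[-0.   -0.    0.75] [0. 0. 0.]
74 [ 557.77608245 -114.55355628  159.55729554]
78 [550.40614877 278.16364148 138.0416102 ]
64 [ 515.25862026 -285.2876926   119.30959242]
```

The square bottle is placed at about (550,278). Returning for the bulb bottle on the mat.

Call:
step_arm --pt "-0.3 0.2 -0.12 0 0 0.03" --pt "-0.6 0.4 -0.25 0 0 0.06" --pt "-0.87 0.58 -0.35 0 0 0.083"

```text
time: 27.95
tool_pos: [0.4771, 0.1982, 0.1967]
eef_rot: [180.0, 0.2, 6.8]
contact_force: [0.4, -1.0, 1.1]
gripper_width: 0.0596
```

Call:
step_arm --pt "-0.09 0.31 0 0 0 0" --pt "-0.18 0.62 0 0 0 0" --pt "-0.26 0.93 0 0 0 0"

```text
time: 28.25
tool_pos: [0.463, 0.1025, 0.1967]
eef_rot: [180.0, 0.1, 6.9]
contact_force: [0.7, 0.5, -0.3]
gripper_width: 0.0597
```

Call:
step_arm --pt "-0.07 0.31 0 0 0 0" --pt "-0.14 0.62 0 0 0 0" --pt "-0.21 0.93 0 0 0 0"

```text
time: 28.55
tool_pos: [0.4534, 0.0077, 0.1966]
eef_rot: [-180.0, 0.1, 6.9]
contact_force: [0.4, 0.3, -0.1]
gripper_width: 0.0597
```

Call:
step_arm --pt "-0.04 0.31 0 0 0 0" --pt "-0.08 0.62 0 0 0 0" --pt "-0.12 0.94 0 0 0 0"

```text
time: 28.85
tool_pos: [0.453, -0.0867, 0.1966]
eef_rot: [-180.0, 0.2, 7.0]
contact_force: [1.3, 0.5, 0.2]
gripper_width: 0.0597
```

Call:
step_arm --pt "-0.02 0.31 0 0 0 0" --pt "-0.04 0.62 0 0 0 0" --pt "-0.07 0.95 0 0 0 0"

```text
time: 29.15
tool_pos: [0.4577, -0.1815, 0.1964]
eef_rot: [-179.9, 0.2, 7.0]
contact_force: [0.5, -0.9, -0.9]
gripper_width: 0.0597
```

Call:
step_arm --pt "0.13 0.35 0 0 0 0" --pt "0.26 0.7 0 0 0 0" --pt "0.38 1.0 0.05 0 0 0" --pt "0.38 1.0 0.05 0 0 0" --pt "0.38 1.0 0.05 0 0 0"

```text
time: 29.65
tool_pos: [0.5076, -0.2752, 0.1909]
eef_rot: [-179.9, 0.2, 6.9]
contact_force: [0.1, 0.3, -0.3]
gripper_width: 0.0596
```

Run:
```python
from h import *
to((513.5,-287,100,7),(513.5,-287,45,7))
f=manip.grab_frame("wrist"); p=cloud(f)*1000
q=p[(abs(p[...,0]-513)<30)&(abs(p[...,1]+287)<30)&(abs(p[...,2]-122)<5)]; print(len(q),q.mean(0),(q.min(0)+q.max(0))/2)
```

```text
t 29.65 at [ 507.6 -275.2  190.9] [-179.9    0.2    6.9] w 59.6 F [ 0.1  0.3 -0.3]
[0.047 0.127 0.909] [-0.002  0.002 -0.001]
[-0.   -0.    0.55] [0. 0. 0.]
524 [ 513.15013608 -287.74604826  121.01350683] [ 512.83367139 -288.01482187  121.64060326]
```

Call:
step_arm --pt "0.04 0.08 0.02 0 0 0" --pt "0.04 0.13 0.1 0 0 0" --pt "0.04 0.13 0.3 0 0 0" --pt "0.04 0.13 0.55 0 0 0" --pt "0.04 0.13 0.8 0 0 0" --pt "0.04 0.13 0.9 0 0 0"

```text
time: 30.3
tool_pos: [0.5126, -0.287, 0.1006]
eef_rot: [-179.9, 0.2, 7.0]
contact_force: [0.3, 0.1, 0.6]
gripper_width: 0.0597
```

Call:
step_arm --pt "0 0 0.2 0 0 0" --pt "0 0 0.4 0 0 0" --pt "0 0 0.5 0 0 0" --pt "0 0 0.54 0 0 0" --pt "0 0 0.54 0 0 0"

```text
time: 30.8
tool_pos: [0.5142, -0.2877, 0.0496]
eef_rot: [-180.0, 0.0, 7.0]
contact_force: [0.4, -0.3, -0.1]
gripper_width: 0.0602
```

Call:
step_arm --pt "0 0 0 0 0 0" --pt "0 0 0 0 0 0" --pt "0 0 0 0 0 0" --pt "0 0 0 0 0 0" --pt "0 0 0 0 0 0" --pt "0 0 0 0 0 0" --grip 1

```text
time: 31.4
tool_pos: [0.5149, -0.2878, 0.0505]
eef_rot: [180.0, -0.1, 7.0]
contact_force: [-0.7, 0.7, 5.9]
gripper_width: 0.0242
```

Call:
step_arm --pt "0 0 -0.05 0 0 0" --pt "0 0 -0.15 0 0 0" --pt "0 0 -0.3 0 0 0" --pt "0 0 -0.5 0 0 0" --pt "0 0 -0.75 0 0 0" --pt "0 0 -1.0 0 0 0"

```text
time: 32.0
tool_pos: [0.5141, -0.2876, 0.1514]
eef_rot: [180.0, -0.0, 7.0]
contact_force: [0.1, -0.7, -2.0]
gripper_width: 0.0242
```

Call:
step_arm --pt "0 0 -0.2 0 0 0" --pt "0 0 -0.4 0 0 0" --pt "0 0 -0.55 0 0 0" --pt "0 0 -0.6 0 0 0" --pt "0 0 -0.6 0 0 0"

```text
time: 32.5
tool_pos: [0.5144, -0.2877, 0.2102]
eef_rot: [180.0, -0.1, 7.0]
contact_force: [0.5, 0.1, -2.0]
gripper_width: 0.0246
```

Run:
```python
from h import *
to((460,-200,205,7),(455,-105,205,7),(470,-10,205,7),(533.5,83,205,7))
```

```text
t 32.5 at [ 514.4 -287.7  210.2] [ 1.8e+02 -1.0e-01  7.0e+00] w 24.6 F [ 0.5  0.1 -2. ]
[-0.434 -0.937  0.051] [ 0.    -0.001 -0.   ]
[ 0.066 -0.949 -0.   ] [0. 0. 0.]
[ 0.265 -0.925 -0.   ] [0. 0. 0.]
[ 0.744 -0.846 -0.   ] [0. 0. 0.]
```

Call:
step_arm --pt "-0.05 -0.1 0 0 0 0" --pt "-0.14 -0.3 0 0 0 0" --pt "-0.25 -0.54 0 0 0 0" --pt "-0.35 -0.76 0 0 0 0" --pt "-0.43 -0.94 0 0 0 0"

```text
time: 33.0
tool_pos: [0.4584, -0.1975, 0.2082]
eef_rot: [-179.9, 0.1, 7.0]
contact_force: [-0.2, -0.5, -2.6]
gripper_width: 0.0247
```

Call:
step_arm --pt "0.01 -0.24 0 0 0 0" --pt "0.03 -0.48 0 0 0 0" --pt "0.05 -0.72 0 0 0 0" --pt "0.07 -0.95 0 0 0 0"

```text
time: 33.4
tool_pos: [0.4541, -0.1027, 0.2083]
eef_rot: [-180.0, 0.1, 7.0]
contact_force: [0.7, 0.1, -3.0]
gripper_width: 0.025
```

Call:
step_arm --pt "0.06 -0.24 0 0 0 0" --pt "0.12 -0.48 0 0 0 0" --pt "0.19 -0.71 0 0 0 0" --pt "0.27 -0.93 0 0 0 0"

```text
time: 33.8
tool_pos: [0.4697, -0.0073, 0.2083]
eef_rot: [-180.0, 0.1, 7.0]
contact_force: [0.1, -1.4, -2.7]
gripper_width: 0.0245
```

Call:
step_arm --pt "0.18 -0.21 0 0 0 0" --pt "0.36 -0.42 0 0 0 0" --pt "0.52 -0.6 0 0 0 0" --pt "0.64 -0.74 0 0 0 0" --pt "0.72 -0.82 0 0 0 0" --pt "0.74 -0.85 0 0 0 0" --pt "0.74 -0.85 0 0 0 0"

```text
time: 34.5
tool_pos: [0.5336, 0.0845, 0.2089]
eef_rot: [180.0, 0.1, 7.0]
contact_force: [-1.0, 0.3, -3.3]
gripper_width: 0.0245
```

Run:
```python
from h import *
to((533.5,83,110,7),(533.5,83,46,7))
```

```text
t 34.5 at [533.6  84.5 208.9] [1.8e+02 1.0e-01 7.0e+00] w 24.5 F [-1.   0.3 -3.3]
[-0.002  0.014  0.989] [ 0.     0.001 -0.   ]
[-0.   -0.    0.64] [0. 0. 0.]
```

Call:
step_arm --pt "0 0.01 0.1 0 0 0" --pt "0 0.01 0.3 0 0 0" --pt "0 0.01 0.5 0 0 0" --pt "0 0.01 0.7 0 0 0" --pt "0 0.01 0.87 0 0 0" --pt "0 0.01 0.97 0 0 0" --pt "0 0.01 1.0 0 0 0"

```text
time: 35.2
tool_pos: [0.5333, 0.0826, 0.1081]
eef_rot: [180.0, 0.1, 6.9]
contact_force: [0.2, 0.5, -2.5]
gripper_width: 0.0247
```

Call:
step_arm --pt "0 0 0.1 0 0 0" --pt "0 0 0.22 0 0 0" --pt "0 0 0.33 0 0 0" --pt "0 0 0.43 0 0 0" --pt "0 0 0.5 0 0 0" --pt "0 0 0.56 0 0 0" --pt "0 0 0.6 0 0 0" --pt "0 0 0.62 0 0 0" --pt "0 0 0.625 0 0 0" --pt "0 0 0.625 0 0 0"

```text
time: 36.2
tool_pos: [0.5345, 0.0836, 0.0472]
eef_rot: [-180.0, -0.0, 7.0]
contact_force: [0.8, -0.5, -3.1]
gripper_width: 0.0245
```

Call:
step_arm --pt "0 0 0.005 0 0 0" --pt "0 0 0.01 0 0 0" --pt "0 0 0.01 0 0 0"

```text
time: 36.5
tool_pos: [0.5347, 0.0837, 0.0465]
eef_rot: [180.0, -0.0, 7.0]
contact_force: [-1.8, -0.7, 3.8]
gripper_width: 0.0245
```

Contact at 3.8 N. Releasing, rising clear and checking.

Call:
step_arm --pt "0 0 0 0 0 0" --pt "0 0 0 0 0 0" --pt "0 0 0 0 0 0" --pt "0 0 0 0 0 0" --pt "0 0 0 0 0 0" --pt "0 0 0 0 0 0" --grip 0.3

```text
time: 37.1
tool_pos: [0.5343, 0.0836, 0.0459]
eef_rot: [-180.0, 0.0, 7.0]
contact_force: [0.6, 0.1, -0.0]
gripper_width: 0.0599
```

Call:
step_arm --pt "0 0 -0.2 0 0 0" --pt "0 0 -0.5 0 0 0" --pt "0 0 -0.9 0 0 0" --pt "0 0 -1.0 0 0 0"

```text
time: 37.5
tool_pos: [0.5364, 0.0842, 0.1502]
eef_rot: [180.0, -0.3, 7.0]
contact_force: [0.9, 0.2, 0.3]
gripper_width: 0.06
```

Call:
step_arm --pt "0 0 -0.4 0 0 0" --pt "-0.3 0 -0.7 0 0 0" --pt "-0.7 0 -0.8 0 0 0" --pt "-0.7 0 -0.8 0 0 0" --pt "-0.7 0 -0.8 0 0 0" --pt "-0.7 0 -0.8 0 0 0"

```text
time: 38.1
tool_pos: [0.4651, 0.0749, 0.2254]
eef_rot: [-180.0, 0.0, 7.0]
contact_force: [0.9, -1.5, -0.4]
gripper_width: 0.0598
```

Run:
```python
from h import *
to()
f=manip.grab_frame("scene"); g=manip.grab_frame("scene"); p=cloud(f)*1000; save(f,"end.png"); p0=cloud(np.load("scene0.npy",allow_pickle=True).item())*1000
T={"slim":(556,-117,162),"square":(549,278,140),"bulb":(533,83,118),"r_slim":(639,-126,163),"r_square":(630,296,141),"r_bulb":(612,90,118)}
for k,(x,y,z) in T.items():
    s=lambda p:p[(abs(p[...,0]-x)<25)&(abs(p[...,1]-y)<25)&(abs(p[...,2]-z)<6)]
    q=s(p); print(k,len(q),q.mean(0).round(1), s(p0).mean(0).round(1) if k[1]=="_" else "")
```

```text
t 38.1 at [465.1  74.9 225.4] [-180.    0.    7.] w 59.8 F [ 0.9 -1.5 -0.4]
slim 75 [ 558.2 -114.7  159.5] 
square 79 [550.1 278.4 138. ] 
bulb 74 [534.3  85.4 115.7] 
r_slim 122 [ 639.7 -124.9  162.7] [ 639.7 -124.9  162.5]
r_square 137 [630.6 296.8 140.9] [630.6 296.8 141.1]
r_bulb 117 [612.8  90.9 118.5] [613.2  90.8 118.6]
```

View pics/end.png

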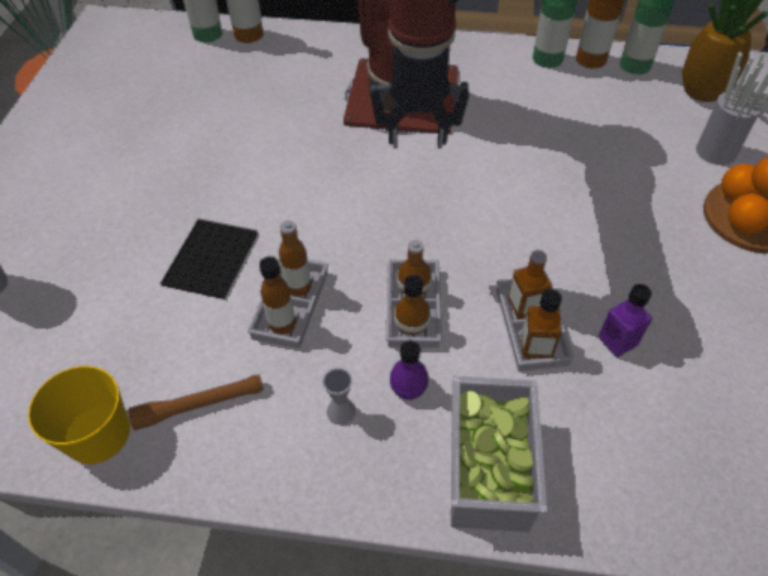

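The final view shows each working bottle upright in front of its matching reserve: slim (295,265), bulb (414,270), square (532,290). The reserves have not moved and the gripper is clear.

```bash
python3 -c "
from bench import manip
print(manip.hand_in())"
```

```text
the job is handed in; nothing more can be done
None
```

I moved the bulb bottle to the mat and released it. Then I put the slim bottle in the slim tray, the square bottle in the square tray, and the bulb bottle in the bulb tray, and handed the job in at about 38 s.

- **Final checks:** scene-camera positions put all three working bottles within about 3 mm of their cell centres, at standing height and upright in the picture. The reserves show under 1 mm of movement, and the gripper is open and clear. The hand-in gave no verdict.
- **What went wrong:** the first grasp closed just above the bulb bottle's top without gripping it. The wrist camera showed the real fingertips about 42 mm higher than the reported TCP z, while x and y agreed. I corrected all later heights for this, and every later grasp held. I did not find the cause of the mismatch.

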